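Knock a lattice tile out of its nest

TASK

One of the two wooden jigs has a small square lattice tile sitting snugly down in its nest. Lift that jig's steel knockout handle so its rod pushes the tile up out of the nest, let go of the handle, then take the tile and set it down flat inside the empty dark wooden tray without letting it drop. Leave the handle of the other, empty jig as it is.

Things in the scene. Friction and masses are not known exactly. Their poses are not given: they have to be found in the camera images.
- tile: Square wooden lattice tile, 50 x 50 x 24 mm tall, 35 g. Origin: centre of its underside, z up, x, y along its sides. It starts on the floor of a jig's 54 x 54 mm nest, 26 mm deep, at 50 mm height. The fixed jig is a wooden block 110 x 110 mm, 76 mm tall. Fully knocked out, the tile is 19 mm higher, stands 17 mm above the jig's top and is still held sideways; grip it by two opposite sides.
- handle (a point): Centre of the steel grip bar of the jig with the tile, at 85 mm height when down, 90 mm from the nest's centre along the jig's +x. Bar 40 mm (x) x 16 mm (y) x 20 mm tall, z up; pinch its 16 mm width from above. Bar, yoke and knockout rod are one piece that slides straight up 20 mm to a stop; raising takes about 8 N and friction holds it wherever left. The rod's head starts 1 mm below the tile.
- spare_handle (a point): The same point of the grip bar of the second, identical fixed jig, whose nest is empty. This handle may stand anywhere between down and 20 mm up; it is to be left alone.
- tray: Shallow open square dark wooden tray, fixed to the table, 150 x 150 mm outside, 22 mm tall, walls and floor 5 mm thick. Origin at the centre of its underside, x and y along its sides, z up. Empty at the start.
Not all that is in view belongs to the job. What is shaped like the part that bears handle but white is not meant. There is more than one size of the tray; the one meant has the size given above.

How it is judged:
By the outcome, as a careful person would: the job done as asked, in the order asked, and still so for the second after the job is handed in, with the robot touching nothing.
It also fails if it takes over 48 s, if anything falls off the work surface, if the arm or the gripper's body presses on something with over 40 N, if the wrist force passes 120 N, or if a joint passes its speed limit or range.

ROBOT

A 7-joint arm with a two-finger parallel gripper is mounted at the origin on the work surface. World frame = base frame: x ahead of the robot, y to its left, z up, the work surface at z = 0. Lengths are in mm, angles in rad, forces in N, time in s.
With the tool pointing down it reaches from about 400 to 875 mm from the base axis. Payload 4.4 kg.
Tool frame: the origin (TCP) lies midway between the tips of the shut fingers; the grasp point (between the pads) lies 19 mm behind it (manip.grip_depth is the distance from the TCP to the grasp point, in mm); z points along the fingers, y is the line along which they close (so a half turn about z gives the same grasp; the last joint's range is limited). The gripper opens to 85 mm and grips with 20 to 120 N. Pads are 22 mm wide; open, the fingers measure 114 mm over their backs; the gripper's body (76 mm by 85 mm) begins 54 mm behind the grasp point. The pads swing forward as they close: fully open they stand 13 mm farther back than shut.
Start: joints at [1.224, 0.628, 0.038, 1.517, -0.027, 0.996, -0.02], TCP at [180.158, -624.548, 231.313] pointing down, gripper open.
Joint ranges: [-3.06, 3.06], [-0.37, 2.12], [-1.25, 1.32], [0.18, 2.47], [-1.1, 4.24], [0.23, 1.98], [-2.94, 2.94]. Speed limits (rad/s): [2.57, 2.57, 3.14, 3.14, 3.14, 3.14, 3.14].

INTERFACE

Orientations are given as a 3x3 rotation matrix whose columns are the frame's x, y, z axes.
In Python, from plant import manip gives the robot as it stands.
- The arm moves only by the tool carry_out, never from a script. Its argument "steps" is text: rows parted by semicolons, each of 7 numbers parted by spaces: the finger opening in m, from 0 to 0.0854, then the shift along the tool's x, y, z in m, then the turn, a rotation vector about the tool's x, y, z in rad. A call has 1 to 20 rows; each row is the pose to reach, as a shift and turn from the pose commanded when the call began, along the tool's axes at that moment; what a row does not reach only later rows make up. A row lasts 1/10 s, in which the tool goes at most 50 mm and 8.59 degrees, less where a joint would pass 70% of its speed; a pose out of reach is approached as far as the arm can. A call with a gripper value outside its range is refused whole. The fingers move at their own pace and stop on an object; "force" is the grip in N (left out, the last holds). Time passes only in rows, so rows that repeat a pose let the fingers close. It gives the time, the measured TCP pose, the force, the opening and the grip force at its end, in the units of the state.
- manip.read_state(): the state, without advancing time (a new reading comes with each control period).
- manip.capture(name): name is "scene" or "top"; returns a dict with "img" (400x640x3 uint8, red, green, blue), "fx", "fy", "cx", "cy" (pixels), "R" (3x3) and "t" (3): a world point X has camera coordinates R X + t. Camera axes: x right, y down, z forward; pixel columns grow to the right and rows downward; lengths in mm; the calibration is good to about 2 mm. A picture is of the moment at which its call begins. There is no depth.
- manip.job_done(): hands the job in; it is judged then, once.
Trained networks look in a picture, given as the dict that the camera call returned (one of the last four; its "shot" number tells which), for a name from the list of things; names that differ only in an ending like _2 or _b are one class to them, and where a whole thing is asked for, a point or a joint stands for the part that bears it (a point fixed in the world has none). Each returns a list of dicts, best first, with "confidence" (0 to 1); they miss things now and then, are a little off and sometimes report something else, mostly with a low value. They report only what shows in the picture. A call takes as long as a camera call. They do not tell look-alikes from the thing itself.
- manip.look_for(label, picture): "centre" ([x, y, z] in mm, in world coordinates, good to about 4 mm: the middle of the surface that is visible of it).
- manip.cut_out(label, picture): "mask" (400x640 bool, what is visible of it).
The state is a dict: "time_s": time; "qpos": joint angles; "dq": joint speeds; "joint_efforts": joint torques, N m; "tcp_pos": TCP position; "eef_rot": TCP orientation; "force": force on the tool from outside, world axes, zero at the start; "torque": the same for the moment, N m; "gripper_width": finger opening in mm; "grasp_force": force on a finger pad.
Only numpy, scipy, OpenCV 4.12 (cv2) and the standard library are available. Lean on these libraries where they do the work, as an engineer would, in place of code of your own. Each camera call takes 0.05 s, during which the arm holds its last target. There are 200 camera calls.

## Working session

There is one attempt and no reset: what is moved stays moved. The work goes in short steps, Python scripts to look and compute and a tool call to move; the robot and the scene stay as the last step left them, time stands still between calls to the robot, and variables do not carry over. Pictures are saved under pics/ and viewed, at most 10 in all, crops included, and the job is handed in when it is done.

Besides the shell and the picture viewer there is one more tool, called after "Request:" as a command line: name --argument value ..., lists and objects as JSON in quotes. carry_out: Moves the arm, as the interface text tells. Its arguments: {"type":"object","properties":{"steps":{"type":"string"},"force":{"type":"number"}},"required":["steps"]}

```bash
mkdir -p pics; python3 - <<'E'
from plant import manip
import cv2,numpy as np
s=manip.read_state();print(s['time_s'],s['tcp_pos'],np.round(s['eef_rot'],3).tolist(),s['gripper_width'])
for n in("scene","top"):
    p=manip.capture(n);cv2.imwrite(f"pics/{n}0.png",p['img'][:,:,::-1])
    print(n,p['fx'],p['cx'],p['cy'],np.round(p['R'],4).tolist(),p['t'])
    for l in("tile","handle","spare_handle","tray"):
        for d in manip.look_for(l,p):print(l,np.round(d['centre']),round(d['confidence'],2))
E
```

```text
0.0 [ 179.97139081 -623.93385362  230.37616198] [[0.961, 0.277, -0.001], [0.277, -0.961, 0.002], [-0.0, -0.002, -1.0]] 85.14405946698386
scene 385.22787717240897 323.00042288340273 205.92399146844465 [[0.1465, 0.9892, 0.0066], [0.8136, -0.1167, -0.5695], [-0.5626, 0.0889, -0.8219]] [-116.49001598 -342.92914681 1327.71490666]
tile [509. 231.  71.] 0.89
handle [600. 220.  83.] 0.77
handle [550. 427.  55.] 0.76
handle [373. 221.  47.] 0.59
spare_handle [ 592. -247.   53.] 0.56
tray [510.  18.   5.] 0.94
tray [ 300. -355.    4.] 0.88
tray [ 358. -156.    3.] 0.8
top 499.4236818003173 324.4043180473775 199.4995179345827 [[0.0639, -0.998, 0.0023], [-0.9766, -0.063, -0.2059], [0.2056, 0.0109, -0.9786]] [  31.05756561  473.32150651 1250.94350362]
tile [509. 227.  76.] 0.82
handle [539. 429.  45.] 0.72
handle [352. 220.  52.] 0.62
handle [590. 216.  95.] 0.61
spare_handle [ 587. -251.   55.] 0.74
tray [ 298. -352.    5.] 0.95
tray [ 360. -155.    3.] 0.74
tray [512.  22.   5.] 0.61
```

View pics/scene0.png

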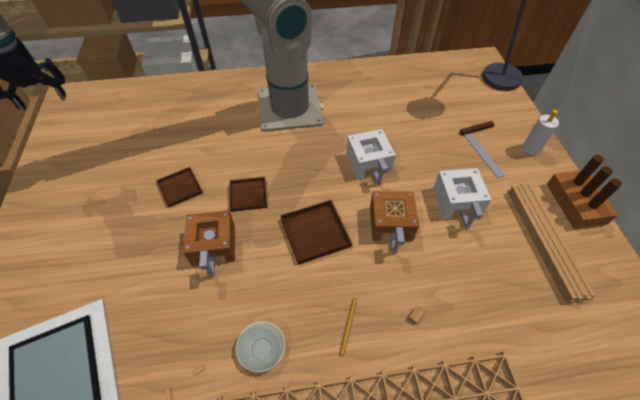

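View pics/top0.png

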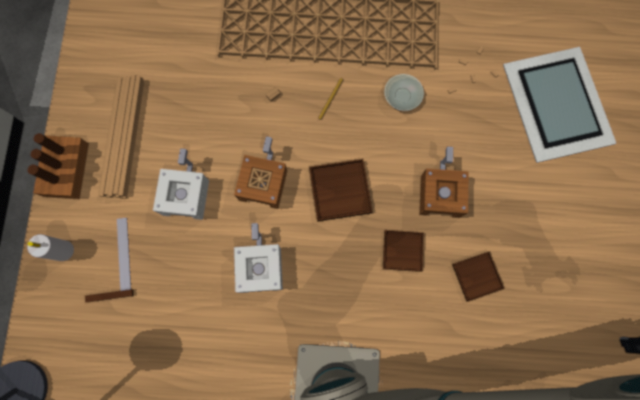

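The scene picture shows the wooden jig with the tile at (395,208), its handle at (397,237), and the empty jig at (210,237). The big tray is at (316,231), with two smaller trays at (180,187) and (248,193). In the top picture the tile is at (260,180), its handle at (267,147), and the big tray at (341,190).

```bash
cat >h.py <<'E'
import numpy as np,cv2
from plant import manip
def ray(p,uv,z):
    "world points at height z of pixels"
    uv=np.atleast_2d(uv).astype(float)
    d=np.c_[(uv[:,0]-p['cx'])/p['fx'],(uv[:,1]-p['cy'])/p['fy'],np.ones(len(uv))]@p['R']
    c=-p['R'].T@p['t']
    return c+d*((z-c[2])/d[:,2])[:,None]
def rect(p,m,z):
    "centre, sides, angle (deg) of the mask laid on height z"
    v,u=np.nonzero(m);w=ray(p,np.c_[u,v],z)[:,:2].astype(np.float32)
    return [np.round(x,1) for x in cv2.minAreaRect(w)]
E
python3 - <<'E'
from h import *
ims=[]
for n,(u,v) in (("top",(262,160)),("scene",(396,220))):
    p=manip.capture(n)
    c=p['img'][v-38:v+38,u-38:u+38,::-1]
    ims.append(cv2.resize(c,(400,400),interpolation=cv2.INTER_CUBIC))
    for l,z,t in(("tile",74,(509,229)),("tray",22,(511,20)),("handle",95,(595,218))):
        for d in manip.cut_out(l,p):
            r=rect(p,d['mask'],z)
            if np.hypot(*(r[0]-np.array(t)))<60:print(n,l,round(d['confidence'],2),r,d['mask'].sum())
            if l=="handle" and np.hypot(*(r[0]-np.array(t)))<60:
                v_,u_=np.nonzero(d['mask']);print(u_.min(),u_.max(),v_.min(),v_.max())
cv2.imwrite("pics/c1.png",np.hstack(ims))
E
```

```text
top tile 0.85 [array([508. , 231.2]), array([51.2, 51.5]), np.float64(80.8)] 360
top tray 0.84 [array([507.1,  21.9]), array([154.1, 149.7]), np.float64(12.6)] 3109
scene tile 0.78 [array([512.4, 229.6]), array([50.9, 50.3]), np.float64(81.8)] 306
scene tray 0.91 [array([517.7,  22. ]), array([165., 155.]), np.float64(12.5)] 3052
scene handle 0.71 [array([614.2, 206.8]), array([31. , 66.6]), np.float64(80.2)] 226
391 404 227 251
```

View pics/c1.png

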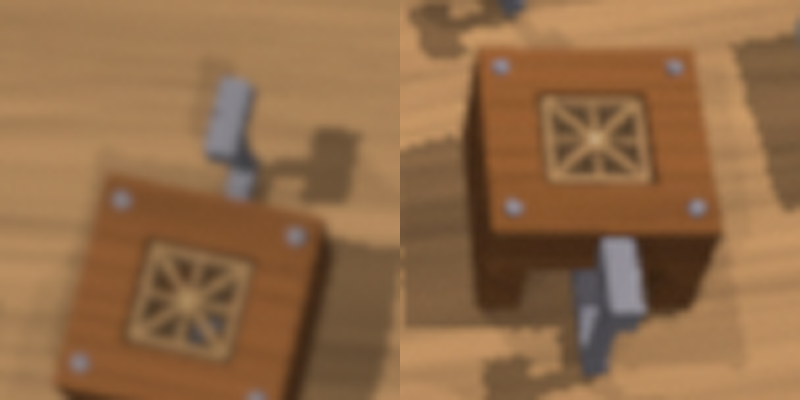

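The crop shows the bar's top face centred at about (231,115) in the left crop (top picture), and at (622,275) in the whole picture for the scene view. It points along the jig's +x, turned about -0.15 rad.

```bash
python3 - <<'E'
from h import *
p=manip.capture("top");print(ray(p,[(224+231*.19,122+115*.19)],95))
q=manip.capture("scene");print(ray(q,[(358+222*.19,182+275*.19)],95))
a=np.radians(-8.8);print(np.array([510,230.4])+90*np.array([np.cos(a),np.sin(a)]))
s=manip.read_state();R=s['eef_rot']
# candidates: tool y along bar's y (world yaw of tool x = a or a+pi)
print(np.degrees(np.arctan2(R[1,0],R[0,0])),s['tcp_pos'],s['time_s'])
print((R.T@(np.array([599,216.5,150])-s['tcp_pos'])).round(1))
E
```

```text
[[597.2023578  215.04297589  95.        ]]
[[602.97419965 216.07661039  95.        ]]
[598.94055433 216.63127473]
16.081348560966028 [ 180.1430685  -624.56049459  231.33739604] 1.0
[ 635.4 -692.1   81.3]
```

Request:
carry_out --steps "0.05 0.635 -0.692 0.05 0 0 0.434;0.05 0.635 -0.692 0.05 0 0 0.434;0.05 0.635 -0.692 0.05 0 0 0.434;0.05 0.635 -0.692 0.05 0 0 0.434;0.05 0.635 -0.692 0.05 0 0 0.434;0.05 0.635 -0.692 0.05 0 0 0.434;0.05 0.635 -0.692 0.05 0 0 0.434;0.05 0.635 -0.692 0.05 0 0 0.434;0.05 0.635 -0.692 0.05 0 0 0.434;0.05 0.635 -0.692 0.05 0 0 0.434;0.05 0.635 -0.692 0.05 0 0 0.434;0.05 0.635 -0.692 0.05 0 0 0.434;0.05 0.635 -0.692 0.05 0 0 0.434;0.05 0.635 -0.692 0.05 0 0 0.434;0.05 0.635 -0.692 0.05 0 0 0.434;0.05 0.635 -0.692 0.05 0 0 0.434;0.05 0.635 -0.692 0.05 0 0 0.434;0.05 0.635 -0.692 0.05 0 0 0.434;0.05 0.635 -0.692 0.05 0 0 0.434;0.05 0.635 -0.692 0.05 0 0 0.434" --force 60

```text
time_s: 3.0
tcp_pos: [599.4, 224.6, 180.6]
eef_rot: [[0.99, -0.144, 0.002], [-0.144, -0.99, 0.005], [0.001, -0.005, -1.0]]
force: [-1.2, -0.8, 0.0]
gripper_width: 50.1
grasp_force: 0.0
```

```bash
python3 - <<'E'
from h import *
p=manip.capture("scene");q=manip.capture("top")
s=manip.read_state();R=s['eef_rot'];print(s['tcp_pos'],s['time_s'],np.degrees(np.arctan2(R[1,0],R[0,0])))
print((R.T@(np.array([599.5,216.2,69])-s['tcp_pos'])).round(1))
cs=[cv2.resize(i['img'][v-50:v+50,u-50:u+50,::-1],(400,400),interpolation=cv2.INTER_CUBIC) for i,u,v in((q,262,150),(p,396,210))]
cv2.imwrite("pics/c2.png",np.hstack(cs))
E
```

```text
[598.20617802 217.08907663 180.75909401] 3.1 -8.66075845598313
[  1.5   0.6 111.8]
```

View pics/c2.png

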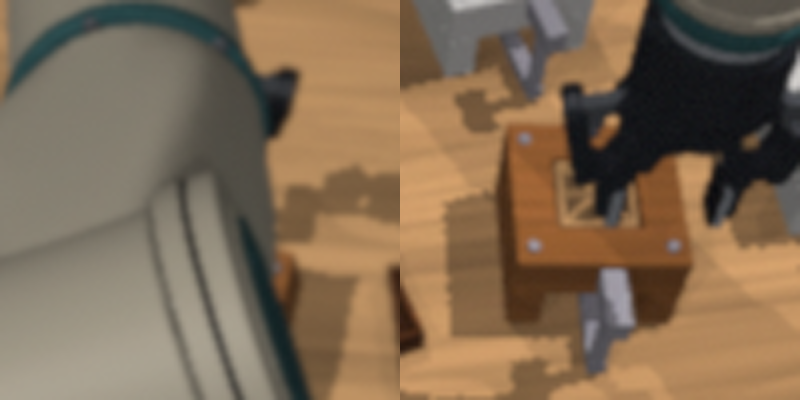

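The picture shows the gripper above the jig, with its fingers straddling the bar's line (bar at (615,300) in the right crop). I'm descending and closing.

Request:
carry_out --steps "0.05 0.001 0 0.03 0 0 0;0.05 0.001 0 0.06 0 0 0;0.05 0.001 0 0.085 0 0 0;0.05 0.001 0 0.1 0 0 0;0.05 0.001 0 0.111 0 0 0;0.05 0.001 0 0.111 0 0 0;0.05 0.001 0 0.111 0 0 0;0.01 0.001 0 0.111 0 0 0;0.01 0.001 0 0.111 0 0 0;0.01 0.001 0 0.111 0 0 0;0.01 0.001 0 0.111 0 0 0;0.01 0.001 0 0.111 0 0 0;0.01 0.001 0 0.111 0 0 0" --force 50

```text
time_s: 4.4
tcp_pos: [600.1, 215.9, 71.5]
eef_rot: [[0.988, -0.152, 0.001], [-0.152, -0.988, -0.0], [0.001, -0.0, -1.0]]
force: [-1.6, -1.8, 5.9]
gripper_width: 15.3
grasp_force: 50.3
```

Request:
carry_out --steps "0.01 0 0 -0.004 0 0 0;0.01 0 0 -0.008 0 0 0;0.01 0 0 -0.012 0 0 0;0.01 0 0 -0.016 0 0 0;0.01 0 0 -0.02 0 0 0;0.01 0 0 -0.022 0 0 0;0.01 0 0 -0.022 0 0 0;0.01 0 0 -0.022 0 0 0"

```text
time_s: 5.2
tcp_pos: [599.9, 215.9, 91.7]
eef_rot: [[0.988, -0.153, 0.001], [-0.153, -0.988, -0.0], [0.001, 0.0, -1.0]]
force: [7.2, -0.9, -13.3]
gripper_width: 15.0
grasp_force: 50.6
```

Request:
carry_out --steps "0.01 0 0 -0.001 0 0 0;0.01 0 0 -0.002 0 0 0;0.01 0 0 -0.002 0 0 0;0.01 0 0 -0.002 0 0 0"

```text
time_s: 5.6
tcp_pos: [599.9, 215.9, 91.8]
eef_rot: [[0.988, -0.153, 0.0], [-0.153, -0.988, -0.001], [0.0, 0.001, -1.0]]
force: [9.8, 1.4, -25.4]
gripper_width: 15.0
grasp_force: 49.8
```

Request:
carry_out --steps "0.01 0 0 0.001 0 0 0;0.01 0 0 0.002 0 0 0;0.04 0 0 0.002 0 0 0;0.04 0 0 0.002 0 0 0;0.04 0 0 0.002 0 0 0;0.04 0 0 0.002 0 0 0;0.06 0 0 -0.03 0 0 0;0.075 0 0 -0.07 0 0 0;0.075 -0.045 0 -0.07 0 0 0;0.075 -0.089 0 -0.07 0 0 0;0.075 -0.089 0 -0.07 0 0 0;0.075 -0.089 0 -0.07 0 0 0;0.075 -0.089 0 -0.07 0 0 0"

```text
time_s: 6.9
tcp_pos: [512.9, 229.8, 164.8]
eef_rot: [[0.988, -0.153, 0.002], [-0.153, -0.988, 0.0], [0.002, -0.001, -1.0]]
force: [-0.7, 0.3, -0.9]
gripper_width: 74.8
grasp_force: 0.0
```

```bash
python3 - <<'E'
from h import *
p=manip.capture("scene");q=manip.capture("top")
s=manip.read_state();R=s['eef_rot'];print(s['tcp_pos'],s['time_s'],np.degrees(np.arctan2(R[1,0],R[0,0])),s['gripper_width'])
for n,i in(("s",p),("t",q)):
  for d in manip.cut_out("tile",i):print(n,round(d['confidence'],2),d['mask'].sum(),rect(i,d['mask'],93))
cs=[cv2.resize(i['img'][v-50:v+50,u-50:u+50,::-1],(400,400),interpolation=cv2.INTER_CUBIC) for i,u,v in((q,262,150),(p,396,210))]
cv2.imwrite("pics/c3.png",np.hstack(cs))
E
```

```text
[512.94985738 229.4071477  164.41444981] 7.0 -8.84786494178103 75.36592180855675
s 0.66 437 [array([518.8, 227.5]), array([54.7, 62.1]), np.float64(81.5)]
```

View pics/c3.png

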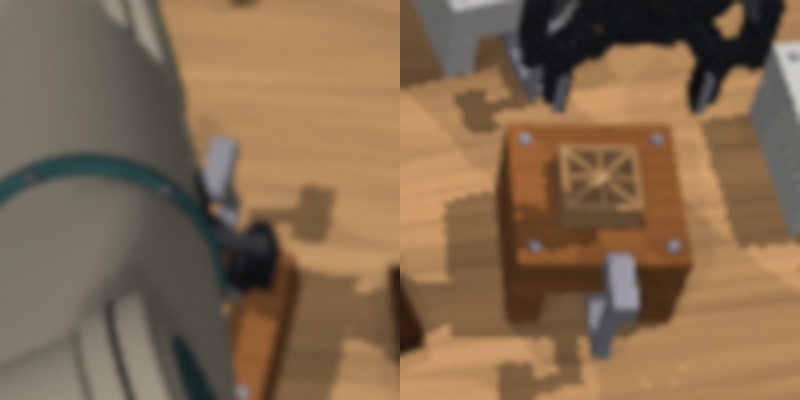

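The tile now stands proud of the jig (at (600,180) in the right crop), the handle is up, and the fingers straddle the tile. I'm descending to grip.

Request:
carry_out --steps "0.075 -0.002 0 0.03 0 0 0;0.075 -0.002 0 0.06 0 0 0;0.075 -0.002 0 0.078 0 0 0;0.075 -0.002 0 0.089 0 0 0;0.075 -0.002 0 0.089 0 0 0;0.065 -0.002 0 0.089 0 0 0;0.06 -0.002 0 0.089 0 0 0;0.06 -0.002 0 0.089 0 0 0" --force 30

```text
time_s: 7.9
tcp_pos: [510.3, 230.4, 76.3]
eef_rot: [[0.988, -0.153, 0.002], [-0.153, -0.988, 0.001], [0.002, -0.001, -1.0]]
force: [0.4, -0.3, -0.3]
gripper_width: 59.7
grasp_force: 0.0
```

Request:
carry_out --steps "0.045 0 0 0 0 0 0;0.04 0 0 0 0 0 0;0.04 0 0 0 0 0 0;0.04 0 0 0 0 0 0;0.04 0 0 0 0 0 0;0.04 0 0 0 0 0 0" --force 30

```text
time_s: 8.5
tcp_pos: [510.1, 230.3, 75.5]
eef_rot: [[0.988, -0.153, 0.001], [-0.153, -0.988, 0.0], [0.001, -0.001, -1.0]]
force: [0.9, 0.1, 2.5]
gripper_width: 49.0
grasp_force: 35.9
```

```bash
python3 - <<'E'
from h import *
p=manip.capture("scene")
print(manip.read_state()['tcp_pos'])
cv2.imwrite("pics/c4.png",cv2.resize(p['img'][165:265,340:460,::-1],(720,600),interpolation=cv2.INTER_CUBIC))
E
```

```text
[510.041251   230.26266589  75.45070338]
```

View pics/c4.png

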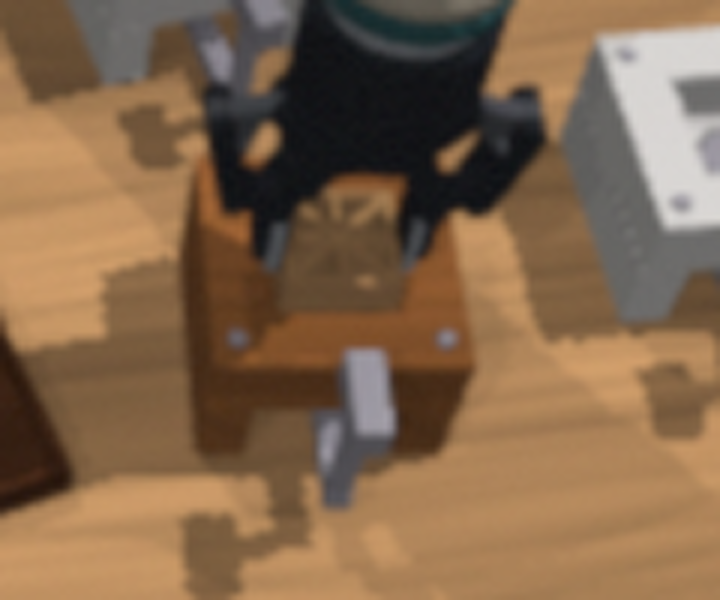

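The fingers grip the tile's left and right sides (about (270,240) and (415,235)), clear of the jig top. I'm lifting and carrying it over.

Request:
carry_out --steps "0.04 0 0 -0.006 0 0 0;0.04 0 0 -0.016 0 0 0;0.04 0 0 -0.03 0 0 0;0.04 0 0 -0.055 0 0 0;0.04 0 0 -0.08 0 0 0;0.04 0.003 0.02 -0.085 0 0 0;0.04 0.008 0.05 -0.085 0 0 0;0.04 0.014 0.085 -0.085 0 0 0;0.04 0.019 0.12 -0.085 0 0 0;0.04 0.024 0.155 -0.085 0 0 0;0.04 0.029 0.185 -0.085 0 0 0;0.04 0.032 0.2 -0.085 0 0 0;0.04 0.032 0.206 -0.08 0 0 0;0.04 0.032 0.206 -0.075 0 0 0;0.04 0.032 0.206 -0.075 0 0 0"

```text
time_s: 10.05
tcp_pos: [509.2, 22.9, 149.8]
eef_rot: [[0.988, -0.151, -0.001], [-0.151, -0.988, 0.001], [-0.001, -0.001, -1.0]]
force: [-0.0, 0.2, -0.7]
gripper_width: 49.1
grasp_force: 35.6
```

```bash
python3 - <<'E'
from h import *
p=manip.capture("scene")
s=manip.read_state();print(s['tcp_pos'],s['gripper_width'],s['grasp_force'])
cv2.imwrite("pics/c5.png",cv2.resize(p['img'][165:285,250:430,::-1],(720,480),interpolation=cv2.INTER_CUBIC))
E
```

```text
[509.37605523  23.15563916 149.9771181 ] 49.21830165367396 35.56463062763214
```

View pics/c5.png

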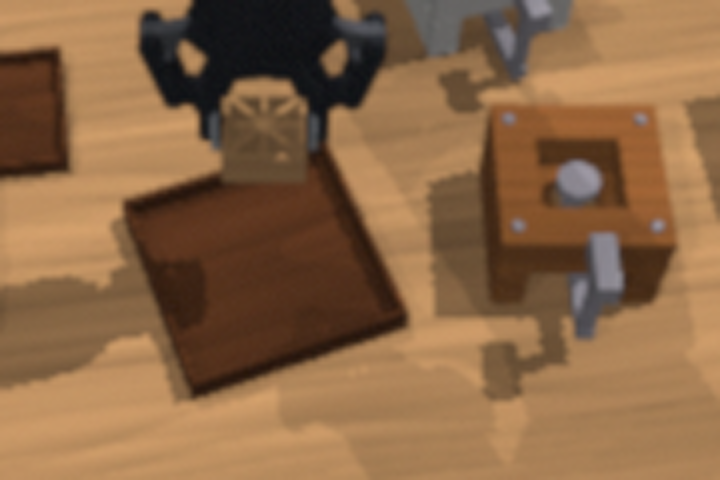

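The tile is held level at (263,140) above the tray (at (265,270), seen obliquely), and the nest is empty with the rod up. I'm lowering it.

Request:
carry_out --steps "0.04 0 0 0.02 0 0 0;0.04 0 0 0.05 0 0 0;0.04 0 0 0.08 0 0 0;0.04 0 0 0.105 0 0 0;0.04 0 0 0.12 0 0 0;0.04 0 0 0.128 0 0 0;0.04 0 0 0.132 0 0 0;0.04 0 0 0.134 0 0 0;0.04 0 0 0.134 0 0 0;0.04 0 0 0.134 0 0 0"

```text
time_s: 11.1
tcp_pos: [510.3, 21.7, 17.0]
eef_rot: [[0.988, -0.153, 0.001], [-0.153, -0.988, 0.0], [0.001, -0.0, -1.0]]
force: [0.2, 0.4, -1.0]
gripper_width: 49.0
grasp_force: 35.6
```

Request:
carry_out --steps "0.04 0 0 0.001 0 0 0;0.04 0 0 0.002 0 0 0;0.04 0 0 0.003 0 0 0;0.04 0 0 0.004 0 0 0;0.04 0 0 0.005 0 0 0;0.04 0 0 0.005 0 0 0;0.04 0 0 0.005 0 0 0"

```text
time_s: 11.8
tcp_pos: [509.8, 21.5, 12.4]
eef_rot: [[0.988, -0.153, 0.0], [-0.153, -0.988, 0.0], [0.0, -0.0, -1.0]]
force: [-2.7, -0.5, 12.3]
gripper_width: 49.0
grasp_force: 36.9
```

Request:
carry_out --steps "0.04 0 0 -0.0005 0 0 0;0.052 0 0 -0.0005 0 0 0;0.058 0 0 -0.0005 0 0 0;0.064 0 0 -0.0005 0 0 0;0.064 0 0 -0.0005 0 0 0;0.064 0 0 -0.0005 0 0 0;0.064 0 0 -0.01 0 0 0;0.064 0 0 -0.03 0 0 0;0.064 0 0 -0.07 0 0 0;0.064 0 0 -0.12 0 0 0;0.064 -0.03 0 -0.15 0 0 0;0.064 -0.06 0.03 -0.18 0 0 0;0.064 -0.06 0.06 -0.2 0 0 0;0.064 -0.06 0.1 -0.2 0 0 0;0.064 -0.06 0.14 -0.2 0 0 0;0.064 -0.06 0.14 -0.2 0 0 0"

```text
time_s: 13.4
tcp_pos: [427.8, -113.3, 212.5]
eef_rot: [[0.987, -0.162, 0.001], [-0.162, -0.987, -0.003], [0.002, 0.003, -1.0]]
force: [-0.4, -0.3, -0.5]
gripper_width: 63.7
grasp_force: 0.0
```

```bash
python3 - <<'E'
from h import *
p=manip.capture("scene")
s=manip.read_state();print(s['tcp_pos'],s['gripper_width'],s['time_s'])
for d in manip.cut_out("tile",p):print(round(d['confidence'],2),rect(p,d['mask'],29))
cv2.imwrite("pics/c6.png",cv2.resize(p['img'][125:305,160:430,::-1],(720,480),interpolation=cv2.INTER_CUBIC))
E
```

```text
[ 428.33569389 -110.32745444  212.12645625] 64.30879562280515 13.45
0.62 [array([517.2,  20.7]), array([50.6, 64.6]), np.float64(81.4)]
```

View pics/c6.png

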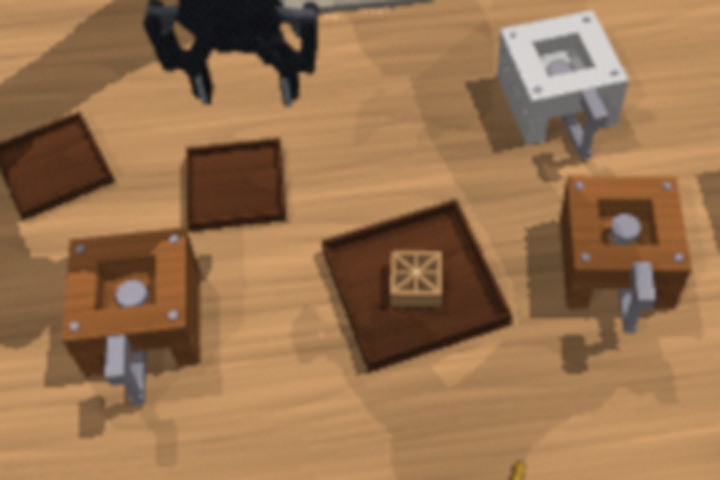

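The tile lies flat in the middle of the large tray (at (415,280)). The knocked-out jig's rod is up, the spare jig is untouched, and the gripper is clear.

```bash
python3 -c "
from plant import manip
print(manip.job_done())"
```

```text
the job is handed in; nothing more can be done
None
```

I knocked the tile out with its jig's handle, let go of the handle, set the tile down flat in the large dark tray without dropping it, left the spare handle untouched, and handed the job in at about 13.5 s.

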